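# Sort the slack pouch clip from the sound one

### The job

The two white spring clips look alike, but one has lost its spring: squeeze its handles and they give way at once, while the sound clip pushes back and hardly gives. Put the sound clip in the shallow grey tray and lay the slack one on the closed log book, both lying flat.

Things in the scene. Friction and masses are not known exactly. Their poses are not given: they have to be found in the camera images.
- clip_a_mid (a point): White spring clip like a wide clothes peg, lying on its side: two arms hinged on an upright steel coil; 94 mm long, 26 mm high, 50 g. Point: midway between the handles, half-way up (13 mm), where to squeeze. x: to the jaws (tips 60 mm ahead, hinge 36 mm ahead, handle ends 34 mm behind); z up; handles apart along y, 38 mm over their outsides here, 44 mm at their ends.
- clip_b_mid (a point): The other clip, same look, size, point and axes. Either may be the slack one; exactly one is. Squeezed along y at this point, the sound clip gives nothing below 15 N and still measures over 34 mm at 25 N and over 31 mm at 40 N; the slack one folds to a stop at about 25 mm (23 mm if gripped hard) under 4 N. Both spring open when let go.
- tray: shallow grey tray, open at the top, rounded corners, fixed: 150 (x) by 140 (y) mm outside, walls 2 to 3 mm thick and 24 mm high, floor 2 mm thick. Origin at the centre of its underside, on the worktop; z up.
- book: closed log book with dark blue cover lying flat, fixed: 148 (x) by 109 (y) mm, its top about 11 mm above the worktop. Origin at the centre of its underside; z up.

How it is judged (in metres and radians):
At the end, for the whole second after the job is handed in: The sound clip lies flat (within 11 degrees) on the tray's floor, the slack clip flat (within 11 degrees) on the book's cover, with its handle mid-point over the book (60 mm from the centre lengthwise, 45 mm crosswise; in the tray 60 and 55 mm); both let go and at rest (x of clip_a_mid in the frame of tray between -0.06 and 0.06 m and y of clip_a_mid in the frame of tray between -0.055 and 0.055 m and z of clip_a_mid in the frame of tray below 0.026 m and angle between the z axis of clip_a_mid and the z axis of tray, either way round below 0.2 rad and x of clip_b_mid in the frame of book between -0.06 and 0.06 m and y of clip_b_mid in the frame of book between -0.045 and 0.045 m and z of clip_b_mid in the frame of book between 0.02 and 0.036 m and angle between the z axis of clip_b_mid and the z axis of book, either way round below 0.2 rad); the robot touches nothing.
It also fails if it takes over 45 s, if anything falls off the work surface, if the arm or the gripper's body presses on something with over 40 N, if the wrist force passes 120 N, or if a joint passes its speed limit or range.

### The arm

A 6-joint arm with a two-finger parallel gripper is mounted at the origin on a cart in front of the work surface, level with it; the furniture and walls round the work are solid. World frame = base frame: x ahead of the robot, y to its left, z up, the work surface at z = 0. Lengths are in mm, angles in rad, forces in N, time in s.
With the tool pointing down it reaches from about 350 to 975 mm from the base axis. Payload 7.1 kg.
Tool frame: the origin (TCP) lies on the front face of the gripper's body, between the roots of the fingers; the fingertips stand 80 mm ahead of it and the grasp point (between the pads) lies 61 mm ahead of it (env.tips_ahead is the distance from the TCP to the fingertips, in mm); z points along the fingers, y is the line along which they close (so a half turn about z gives the same grasp; the last joint's range is limited). The gripper opens to 88 mm and grips with 3 to 60 N. Pads are 20 mm wide; open, the fingers measure 115 mm over their backs; the gripper's body (75 mm by 178 mm) begins 61 mm behind the grasp point.
Start: joints at [-1.303, 0.423, 1.63, -0, 1.089, -0.019], TCP at [176.821, -599.45, 302.675] pointing down, gripper open.
Joint ranges: [-3, 3], [-0.9, 2.11], [0.09, 2.58], [-1.31, 4.45], [0.11, 2.69], [-2.54, 2.54]. Speed limits (rad/s): [2.39, 2.39, 3.01, 3.14, 3.14, 3.14].

### API

Orientations are given as a unit quaternion [x, y, z, w].
In Python, from station import env, set_gripper, viewer, workorder gives the robot as it stands. Calls block until the motion is done:
- env.reach(position, orientation): joint-space move of the TCP to a pose.
- env.move_l(position, rot=None, rate=150, f_stop=None): straight line of the TCP; rot=None keeps the orientation; rate is the mean speed in mm/s. With f_stop (N) it stops when the force on the tool has changed by that much, and returns True; else False.
- env.move_joints(angles): joint-space move.
- set_gripper(opening): finger opening in mm; the grip force is fixed at half the most; returns when the fingers have stopped.
- env.hold(seconds).
- env.ik(position, orientation): joint angles nearest the present ones, or None.
- env.read_state(): the state.
- viewer.camera(name): name is "scene" or "top"; returns the picture (384x512x3 uint8, blue, green, red); there is no depth.
- viewer.camera_params(name): a dict with "fx", "fy", "cx", "cy" (pixels), "pose" (4x4, takes a point from camera to world coordinates). Camera axes: x right, y up, looking along -z (the intrinsics and any distortion apply to the point x, -y, -z); pixel columns grow to the right and rows downward; lengths in mm; the calibration is good to about 2 mm. A picture is of the moment at which its call begins. camera_params takes no time and is no camera call.
A pose or a line that the arm cannot do raises env.IKError and nothing moves.
- workorder.sign_off(): hands the job in; it is judged then, once.
The state is a dict: "time_s": time; "qpos": joint angles; "dq": joint speeds; "tau": joint torques, N m; "tool_pos": TCP position; "orientation": TCP orientation; "force": force on the tool from outside, world axes, zero at the start; "wrist_torque": the same for the moment, N m; "width": finger opening in mm; "grip_force": force on a finger pad.
Only numpy, scipy, OpenCV 4.12 (cv2) and the standard library are available. Lean on these libraries where they do the work, as an engineer would, in place of code of your own. Each camera call takes 0.05 s, during which the arm holds its last target. There are 200 camera calls.

## Working session

There is one attempt and no reset: what is moved stays moved. The work goes in short steps, each a Python script; the robot and the scene stay as the last script left them, time stands still between calls to the robot, and variables do not carry over. Pictures are saved under pics/ and viewed, at most 10 in all, crops included, and the job is handed in when it is done.

```bash
ls; mkdir -p pics; python3 - <<'E'
from station import env, set_gripper, viewer, workorder
import cv2
for n in("scene","top"):
    cv2.imwrite(f"pics/{n}0.png",viewer.camera(n)); p=viewer.camera_params(n); print(n,p)
s=env.read_state();print(s['time_s'],s['orientation'],s['width'],s['grip_force'],s['force'])
E
```

```text
pics
scene {'fx': 493.80049238798836, 'fy': 493.80049238798836, 'cx': 244.40552268908345, 'cy': 194.98458083352529, 'pose': array([[ 8.08679287e-01,  4.28625369e-01, -4.02887209e-01,
         1.85916054e+02],
       [-5.88235540e-01,  5.84459444e-01, -5.58915117e-01,
        -4.24179957e+02],
       [-4.09396388e-03,  6.88975653e-01,  7.24772922e-01,
         6.60638926e+02],
       [ 0.00000000e+00,  0.00000000e+00,  0.00000000e+00,
         1.00000000e+00]])}
top {'fx': 448.9634962646699, 'fy': 448.9634962646699, 'cx': 255.5744728877798, 'cy': 195.994250040848, 'pose': array([[-1.57605346e-02,  9.98723311e-01, -4.79932758e-02,
         4.77695051e+02],
       [-9.99875677e-01, -1.57656501e-02,  2.71975379e-04,
         6.68569700e+01],
       [-4.85017041e-04,  4.79915956e-02,  9.98847622e-01,
         9.37554968e+02],
       [ 0.00000000e+00,  0.00000000e+00,  0.00000000e+00,
         1.00000000e+00]])}
0.1 [ 9.89738463e-01  1.42889191e-01 -9.55563924e-05 -6.66591898e-04] 87.97423876425734 0.0 [ 0.08383057 -1.15818638 -0.78499514]
```

View pics/top0.png

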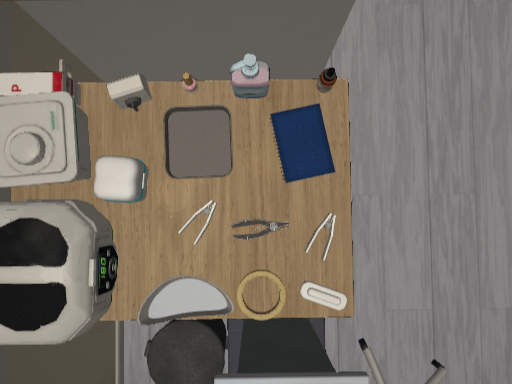

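View pics/scene0.png

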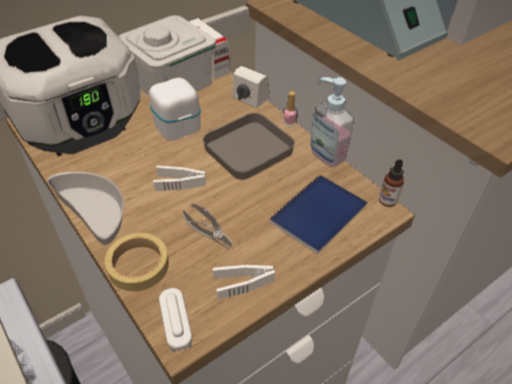

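Top view: clips lie near (200,222) and (323,237), jaws pointing up. The tray is at (199,142), the book at (303,143), and pliers sit between the clips at (260,230).

```bash
cat > h.py <<'E'
import numpy as np, cv2
from station import env, set_gripper, viewer, workorder
def cast(n,uv,z):
    p=viewer.camera_params(n);T=p['pose']
    d=T[:3,:3]@np.array([(uv[0]-p['cx'])/p['fx'],-(uv[1]-p['cy'])/p['fy'],-1]);o=T[:3,3]
    return o+d*(z-o[2])/d[2]
def proj(n,P):
    p=viewer.camera_params(n);T=p['pose'];q=T[:3,:3].T@(np.array(P)-T[:3,3])
    return np.array([p['cx']+p['fx']*q[0]/-q[2],p['cy']-p['fy']*q[1]/-q[2]])
def blob(im,roi,sat=60,val=150):
    x0,y0,x1,y1=roi;h=cv2.cvtColor(im[y0:y1,x0:x1],cv2.COLOR_BGR2HSV)
    m=((h[...,1]<sat)&(h[...,2]>val)).astype(np.uint8)
    return m
def quat(yaw): # tool down, tool y along world direction yaw+90 (tool x along yaw)
    return np.array([np.cos(yaw/2),np.sin(yaw/2),0,0])
E
python3 - <<'E'
from h import *
im=cv2.imread("pics/top0.png");out=[]
for roi in((172,192,224,252),(298,204,350,264)):
    m=blob(im,roi);ys,xs=np.nonzero(m);p=np.c_[xs,ys].astype(float)+roi[:2]
    W=np.array([cast("top",q,24)[:2] for q in p]);c=W.mean(0)
    d=np.linalg.svd(W-c)[2][0]; d=d*np.sign(d[0]);n=np.array([-d[1],d[0]])
    a=(W-c)@d;b=(W-c)@n
    print(roi,len(p),c,np.degrees(np.arctan2(d[1],d[0])),a.min(),a.max())
    for lo in np.arange(a.min(),a.max(),8):
        k=(a>=lo)&(a<lo+8);print(round(lo),b[k].min().round(1),b[k].max().round(1),end=' | ')
    print()
    crop=im[roi[1]:roi[3],roi[0]:roi[2]];out.append(np.hstack([cv2.resize(crop,None,fx=6,fy=6,interpolation=2),cv2.cvtColor(cv2.resize(m*255,None,fx=6,fy=6,interpolation=0),8)][:1]))
cv2.imwrite("pics/c.png",np.hstack(out))
# tray, book
h=cv2.cvtColor(im,cv2.COLOR_BGR2HSV)
for nm,m,z in(("book",(h[...,0]>100)&(h[...,0]<130)&(h[...,1]>120),11),("tray",(h[...,1]<60)&(h[...,2]<130),24)):
    m=m.astype(np.uint8)
    roi=(265,98,340,188) if nm=="book" else (160,100,238,184)
    k=np.zeros_like(m);k[roi[1]:roi[3],roi[0]:roi[2]]=1;m&=k
    c=max(cv2.findContours(m,0,2)[0],key=cv2.contourArea)[:,0].astype(float)
    W=np.array([cast("top",q,z)[:2] for q in c],np.float32);print(nm,cv2.minAreaRect(W))
E
```

```text
(172, 192, 224, 252) 235 [477.48552031 180.65010386] -38.072944324676286 -48.744439959807295 45.383236538269486
-49 -22.8 19.9 | -41 -21.9 18.8 | -33 -21.4 19.2 | -25 -20.1 18.1 | -17 -19.3 17.0 | -9 -18.8 17.4 | -1 -18.4 16.3 | 7 -15.4 13.9 | 15 -13.4 12.8 | 23 -10.4 10.4 | 31 -9.6 7.6 | 39 -6.6 6.8 | 
(298, 204, 350, 264) 224 [442.73553042 -71.10737832] -24.326686000820555 -49.61162029779456 44.320287748379045
-50 -20.9 20.7 | -42 -20.4 20.5 | -34 -19.9 19.9 | -26 -19.4 18.6 | -18 -18.4 18.0 | -10 -17.9 17.5 | -2 -17.4 17.2 | 6 -14.5 14.8 | 14 -12.9 13.4 | 22 -10.8 10.2 | 30 -8.4 8.8 | 38 -7.1 6.4 | 
book ((631.8857421875, -31.91869354248047), (144.88482666015625, 103.089111328125), 11.470534324645996)
tray ((635.5474243164062, 183.5015411376953), (148.17547607421875, 138.96026611328125), 1.4060288667678833)
```

View pics/c.png

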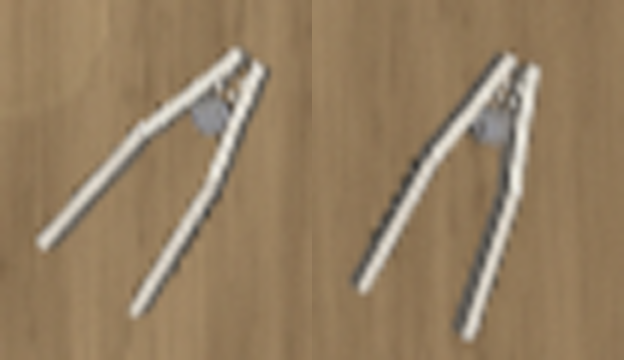

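Both clips are cleanly segmented and 94 mm long; their jaws end at top right in the crops. I'll squeeze the right-hand one first.

```bash
cat >> h.py <<'E'
def best(pos,yaw):
    c=[(q,quat(y)) for y in(yaw,yaw+np.pi) if (q:=env.ik(pos,quat(y))) is not None]
    return min(c,key=lambda t:np.abs(t[0]-np.array(env.read_state()['qpos'])).max())[1]
def squeeze(xy,yaw):
    top=[*xy,190]; o=best(top,yaw); env.reach(top,o)
    set_gripper(62)
    print('stop',env.move_l([*xy,82.5],f_stop=15)); set_gripper(0); env.hold(.2); s=env.read_state()
    print('width',s['width'],'grip',s['grip_force'],'tcp',s['tool_pos'],'F',s['force'],'t',s['time_s'])
    return s['width'],s['orientation']
def mid(c,deg): y=np.radians(deg); return np.array(c)-15.0*np.array([np.cos(y),np.sin(y)]),y
E
python3 - <<'E'
from h import *
xy,y=mid((442.7,-71.1),-24.3); print(xy)
w,_=squeeze(xy,y)
cv2.imwrite("pics/s1.png",viewer.camera("scene"))
E
```

```text
[429.02895085 -64.92728462]
stop False
width 35.18504438435462 grip 29.949121177196503 tcp [429.3055764  -64.95059954  83.02600803] F [-1.29518244  0.67311425  6.89664422] t 4.475
```

View pics/s1.png

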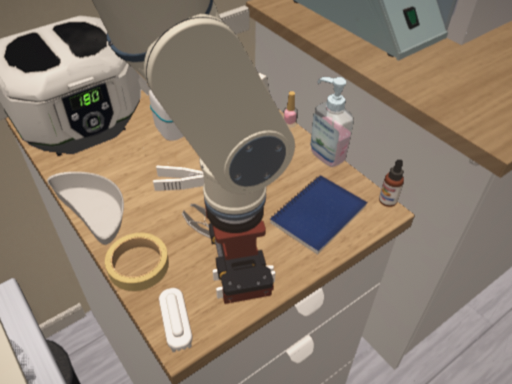

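Scene view: the gripper at about (243,280) encloses the right-hand clip. It holds at 35 mm under 30 N, so this is the sound one and it goes to the tray.

```bash
cat >> h.py <<'E'
def place(clipyaw,centre,destyaw,floor,off=-13):
    s=env.read_state(); q=s['orientation']; ty=2*np.arctan2(q[1],q[0])
    env.move_l([*s['tool_pos'][:2],190],rate=200)
    print('lifted width',env.read_state()['width'],env.read_state()['force'])
    o=quat(ty+destyaw-clipyaw); d=np.array(centre)+off*np.array([np.cos(destyaw),np.sin(destyaw)])
    env.reach([*d,190],o)
    print('stop',env.move_l([*d,83.2+floor],rate=80,f_stop=10),env.read_state()['tool_pos'])
    set_gripper(62); env.hold(.2); env.move_l([*d,190],rate=200)
    s=env.read_state();print(s['time_s'],s['width'])
E
python3 - <<'E'
from h import *
place(np.radians(-24.3),(635.5,183.5),0.024,2)
xy,y=mid((477.5,180.65),-38.1)
w,_=squeeze(xy,y)
cv2.imwrite("pics/s2.png",viewer.camera("scene"))
E
```

```text
lifted width 35.039634962402204 [-0.99565198  0.34121221 -1.28579672]
stop False [622.86882927 183.29995561  85.70030329]
9.3667 61.83262644213254
stop False
width 25.158623463296962 grip 29.89819615613669 tcp [466.01786204 190.02949099  82.94470882] F [-0.08629561 -0.72402928  4.98426675] t 12.0917
```

View pics/s2.png

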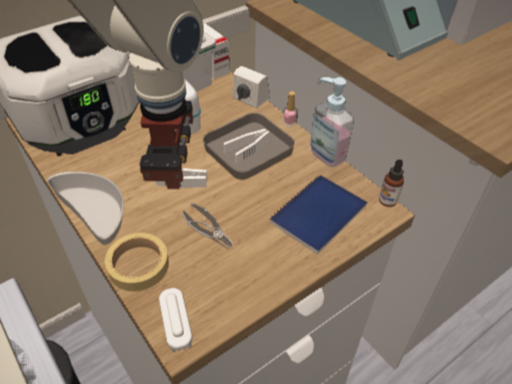

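The sound clip lies flat in the tray at (248,142). The gripped clip folded to 25 mm, so it's the slack one and goes on the book.

```bash
python3 - <<'E'
from h import *
place(np.radians(-38.1),(632,-31),np.radians(11.5),11)
env.move_l([450,-120,230],rate=250); env.hold(.3)
cv2.imwrite("pics/t3.png",viewer.camera("top")[90:280,120:350].repeat(3,0).repeat(3,1)); cv2.imwrite("pics/s3.png",viewer.camera("scene")); print(env.read_state()['time_s'])
E
```

```text
lifted width 25.046841641755293 [-0.34783769 -0.52680344 -0.34391262]
stop False [619.63732304 -33.62047871  94.65895672]
16.9333 61.78602356995432
18.2583
```

View pics/t3.png

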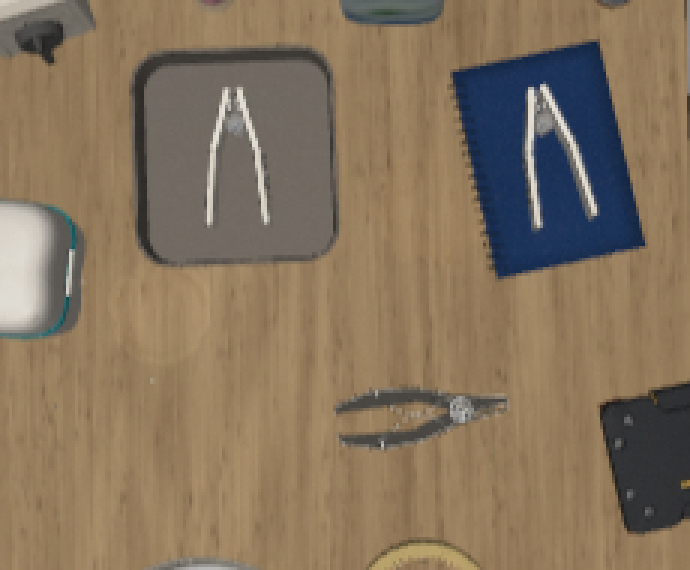

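View pics/s3.png

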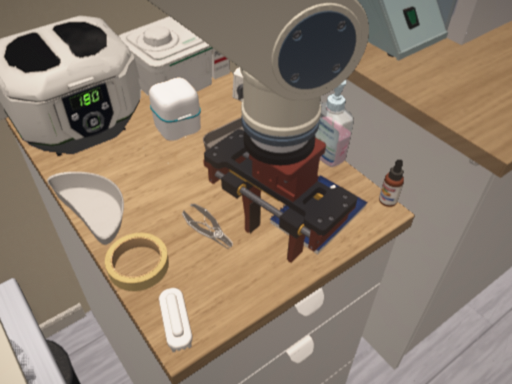

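The top crop shows both clips lying flat near the centres of their targets: tray clip at (238,155), book clip at (560,155). The gripper is clear of everything, so I'll hand in.

```bash
python3 -c "
from station import workorder; print(workorder.sign_off())"
```

```text
the job is handed in; nothing more can be done
None
```

The sound clip (35 mm at 30 N) lies flat in the tray and the slack one (25 mm at 30 N) lies flat on the log book; the job was handed in at about 18 s of the 45 s allowed, and sign-off returned no verdict.

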